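Swing the bench vise to its index stud and lock it

ROBOT

A 6-joint arm with a two-finger parallel gripper is mounted at the origin on the work surface. World frame = base frame: x ahead of the robot, y to its left, z up, the work surface at z = 0. Lengths are in m, angles in rad, forces in N, time in s.
With the tool pointing down it reaches from about 0.35 to 0.775 m from the base axis. Payload 7.3 kg.
Tool frame: the origin (TCP) lies midway between the tips of the shut fingers; the grasp point (between the pads) lies grasp_offset behind it (grasp_offset is the distance from the TCP to the grasp point, in m); z points along the fingers, y is the line along which they close (so a half turn about z gives the same grasp; the last joint's range is limited). The gripper opens to 92 mm and grips with 3 to 60 N. Pads are 19 mm wide; open, the fingers measure 130 mm over their backs; the gripper's body (75 mm by 190 mm) begins 47 mm behind the grasp point.
Start: joints at [1.142, 0.342, 1.524, -0, 1.275, -0.146], TCP at [0.146, 0.504, 0.227] pointing down, gripper open.
Joint ranges: [-2.53, 2.53], [-0.77, 2.02], [0.04, 2.7], [-1, 4.14], [0.28, 2.66], [-3.11, 3.11]. Speed limits (rad/s): [2.57, 2.57, 3.14, 3.14, 3.14, 3.14].

INTERFACE

Orientations are given as [roll, pitch, yaw] about the fixed x, y, z axes, in that order (R = Rz(yaw) Ry(pitch) Rx(roll)).
In Python, from cell import * gives the robot as it stands.
- The arm moves only by the tool step_arm, never from a script. Its argument "plan" is a list of rows, each a list of 5 numbers: the closure, from -1 (fully open) to 1 (shut), then the shift along the tool's x, y, z in m, then the turn about the tool's z in rad. In form: [[hand, x, y, z, twist], ...]. A call has 1 to 20 rows; each row is the pose to reach, as a shift and turn from the pose commanded when the call began, along the tool's axes at that moment; what a row does not reach only later rows make up. A row lasts 1/8 s, in which the tool goes at most 62.5 mm and 10.7 degrees, less where a joint would pass 70% of its speed; a pose out of reach is approached as far as the arm can. A call with a gripper value outside its range is refused whole. The fingers move at their own pace and stop on an object; "grip_force" is the grip in N (left out, the last holds). Time passes only in rows, so rows that repeat a pose let the fingers close. It gives the time, the measured TCP pose, the force, the opening and the grip force at its end, in the units of the state.
- observe(): the state, without advancing time (a new reading comes with each control period).
- read_camera(name): name is "scene" or "top" or "wrist"; returns a dict with "img" (420x560x3 uint8, red, green, blue), "range_z" (420x560 float32, m along the optical axis (not along the pixel's ray), 0 where there is no reading), "fx", "fy", "cx", "cy" (pixels), "R" (3x3) and "t" (3): a world point X has camera coordinates R X + t; the wrist camera has in their place "T_tool_cam" (4x4, takes a point from camera to tool coordinates, whose origin is the TCP and whose axes are the flange's). Camera axes: x right, y down, z forward; pixel columns grow to the right and rows downward; lengths in m; the calibration is good to about 2 mm. A picture is of the moment at which its call begins: read the wrist's pose just before it.
- hand_in(): hands the job in; it is judged then, once.
The state is a dict: "time": time; "qpos": joint angles; "qvel": joint speeds; "joint_efforts": joint torques, N m; "tool_pos": TCP position; "tool_rot": TCP orientation; "contact_force": force on the tool from outside, world axes, zero at the start; "torque": the same for the moment, N m; "opening": finger opening in m; "grip_force": force on a finger pad.
Only numpy, scipy, OpenCV 4.12 (cv2) and the standard library are available. Lean on these libraries where they do the work, as an engineer would, in place of code of your own. Each camera call takes 0.05 s, during which the arm holds its last target. There are 200 camera calls.

TASK

Set the swivel vise on the knife maker's bench to its new angle: loosen the T-handled clamp nut on its base by turning it anticlockwise about a sixth of a turn, swing the vise until its pointer stands at the round index stud (not the low square one), then turn the clamp nut clockwise again until it is fully tight and let go.

Things in the scene. Friction and masses are not known exactly. Their poses are not given: they have to be found in the camera images.
- clamp_knob (a joint): Turn of the clamp's T-nut about its upright axis, rad: 0 = fully tight (hard stop, its start), grows anticlockwise seen from above as it loosens, to a hard stop at 1.3. Below about 0.3 it grips the vise's flange; from 0.6 on the vise swings freely. It needs 0.3 to 0.6 N m and stays where left (let go at the tight stop it springs back some 0.04).
- knob_grip (a point): Centre of the T-nut's grip bar, on the nut's axis, 73 mm above the bench: steel, 56 mm long (its x axis, turning with the nut), 14 mm thick (y), 30 mm high (z, up). Under the bar a 34 mm round boss on a flat strap (top 42 mm above the bench). On a lug of the vise's base, 150 mm from the swivel axis, on the side away from pointer and studs.
- tail_grip (a point): Point in the vise's tail: iron beam 30 mm wide (y), 74 to 110 mm above bench, point 94 mm up and 30 mm from its free end, nearest the robot. x axis: along it to the jaws (83 mm off, 120 mm high); z up. Upright swivel axis: 120 mm from the point along +x; swings +-0.85 rad from square with about 3 N, stays put. Brass flange pointer: from the swivel axis along -y, tip 92 mm out, 35 mm above bench.
- round_mark: Round index stud: bright steel upright pin, 18 mm diameter, 24 mm tall, fixed on the 20 mm high graduated rim of the vise's base, about 110 mm from the swivel axis, to either side of the pointer's start. Origin: centre of its foot. The pointer is at it when it points straight to it. The other stud, a low square block 20 x 20 x 10 mm, is not the one.

How it is judged:
On the way, in this order (a step that is already met when the one before it is completed fails the run):
1. the clamp nut is loosened (turned at least 0.7 rad anticlockwise) (value of joint clamp_knob above 0.7 rad), for 0.2 s.
2. with the clamp still loose, the vise is swung until its pointer is within 19 mm of the round stud's line (10 degrees) (value of joint clamp_knob above 0.6 rad and x of round_mark in the frame of tail_grip between 0.101 and 0.139 m), for 0.2 s.
At the end, for the whole second after the job is handed in: The clamp nut is tight again (within 0.2 rad of its stop) and the vise's pointer stands within 19 mm (10 degrees) sideways of the round stud (value of joint clamp_knob below 0.2 rad and x of round_mark in the frame of tail_grip between 0.101 and 0.139 m); the robot touches nothing.
It also fails if it takes over 64 s, if anything falls off the work surface, if the arm or the gripper's body presses on something with over 40 N, if the wrist force passes 120 N, or if a joint passes its speed limit or range.

## Working session

There is one attempt and no reset: what is moved stays moved. The work goes in short steps, Python scripts to look and compute and a tool call to move; the robot and the scene stay as the last step left them, time stands still between calls to the robot, and variables do not carry over. Pictures are saved under pics/ and viewed, at most 10 in all, crops included, and the job is handed in when it is done.

Besides the shell and the picture viewer there is one more tool, called after "Request:" by a JSON object that holds its "fn" and its "kwargs", one argument or row to a line. step_arm: Moves the arm, as the interface text tells. Its arguments: {"type":"object","properties":{"plan":{"type":"array","items":{"type":"array","items":{"type":"number"}}},"grip_force":{"type":"number"}},"required":["plan"]}

```bash
mkdir -p pics; python3 - <<'E'
from cell import *
import cv2,numpy as np
s=observe();print({k:np.round(v,3).tolist() for k,v in s.items()}, )
for n in ("scene","top"):
    c=read_camera(n);cv2.imwrite(f"pics/{n}0.png",c["img"][:,:,::-1])
    np.savez(f"{n}0.npz",**c)
    print(n,c["fx"],c["cx"],c["cy"],np.round(c["R"],3).tolist(),np.round(c["t"],3).tolist())
E
```

```text
{'time': 0.0, 'qpos': [1.142, 0.343, 1.525, 0.0, 1.275, -0.146], 'qvel': [0.0, -0.0, -0.0, -0.001, 0.001, -0.002], 'joint_efforts': [-0.0, -43.125, -24.422, 0.072, 0.056, -0.0], 'tool_pos': [0.146, 0.504, 0.226], 'tool_rot': [-3.14, -0.0, 2.859], 'contact_force': [-0.127, -0.232, 0.137], 'torque': [-0.044, 0.017, -0.0], 'grip_force': 0.0, 'opening': 0.091}
scene 423.210258312678 280.41302394460666 210.52482474146976 [[-0.011, 1.0, -0.015], [0.544, -0.006, -0.839], [-0.839, -0.017, -0.544]] [0.017, -0.227, 1.159]
top 516.7731804740735 277.31530516309857 207.53644496576575 [[-0.007, -1.0, 0.018], [-0.998, 0.006, -0.069], [0.069, -0.018, -0.997]] [0.011, 0.58, 0.908]
```

View pics/scene0.png

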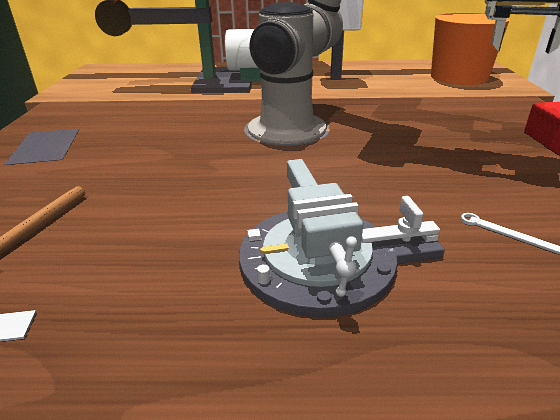

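View pics/top0.png

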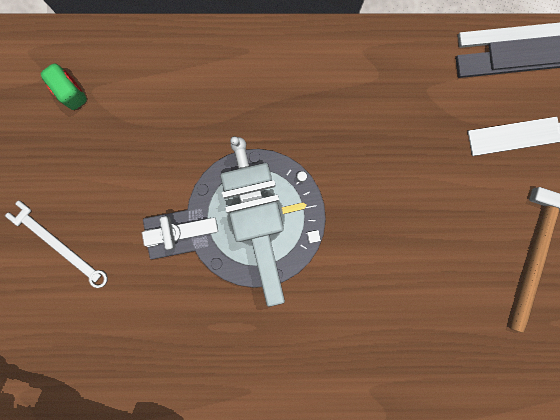

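The top view shows the knob bar at about (167,233), the round stud at (302,176), the square block at (314,237), the pointer tip at (306,207) and the tail's free end at (275,303). The scene view agrees: the stud is at (263,272) and the T-bar at (411,212).

```bash
cat > h.py <<'E'
import numpy as np,cv2
def cloud(c):
    z=c["range_z"];v,u=np.mgrid[:z.shape[0],:z.shape[1]]
    P=np.stack([(u-c["cx"])/c["fx"]*z,(v-c["cy"])/c["fy"]*z,z],-1)
    W=(P-c["t"])@c["R"];W[z<=0]=np.nan
    return W
def rect(p):
    (cx,cy),(w,h),a=cv2.minAreaRect((p[:,:2]*1000).astype(np.float32))
    if w<h:w,h,a=h,w,a+90
    return np.round([cx,cy,w,h,a],1)
def ray(c,u,v,z):
    d=c["R"].T@np.array([(u-c["cx"])/c["fx"],(v-c["cy"])/c["fy"],1]);o=-c["R"].T@c["t"]
    return o+d*(z-o[2])/d[2]
E
python3 - <<'E'
from h import *
t=dict(np.load("top0.npz"));s=dict(np.load("scene0.npz"))
W=cloud(t);S=cloud(s)
def sel(W,box,lo,hi):
    x0,x1,y0,y1=box;m=(W[...,0]>x0)&(W[...,0]<x1)&(W[...,1]>y0)&(W[...,1]<y1)&(W[...,2]>lo)&(W[...,2]<hi)
    return W[m],m
for u,v in((167,233),(302,176),(314,237),(305,207),(275,303),(262,250),(320,216),(400,100)): print(u,v,np.round(W[v,u],3),)
k=W[233,167]; box=(k[0]-.06,k[0]+.06,k[1]-.05,k[1]+.05)
for n,C in(("top",W),("scene",S)):
    p,_=sel(C,box,.078,.1);print(n,"knob",len(p),rect(p),np.percentile(p[:,2],[5,50,95]))
    q=W[240,264]; e=W[300,274]
    p,_=sel(C,(e[0]-.03,e[0]+.13,e[1]-.06,e[1]+.06),.1,.116);print(n,"tail",len(p),rect(p),np.median(p[:,2]))
    r=W[176,302]; p,_=sel(C,(r[0]-.02,r[0]+.02,r[1]-.02,r[1]+.02),.038,.052);print(n,"round",len(p),rect(p),np.median(p[:,2]))
    r=W[237,314]; p,_=sel(C,(r[0]-.02,r[0]+.02,r[1]-.02,r[1]+.02),.025,.036);print(n,"sq",len(p),rect(p),np.median(p[:,2]))
    g=C[...,2]; 
    hsv=cv2.cvtColor(s["img"] if C is S else t["img"],cv2.COLOR_RGB2HSV)
    m=(hsv[...,0]>20)&(hsv[...,0]<32)&(hsv[...,1]>140)&(np.abs(C[...,2]-.035)<.012)
    p=C[m];print(n,"ptr",len(p),rect(p),np.median(p[:,2]))
# tail edges rows in top
for v in (255,265,275,285,295,300):
    uu=[u for u in range(230,310) if .1<W[v,u,2]<.12]; print(v,uu[0],uu[-1],np.round(W[v,uu[0]],3),np.round(W[v,uu[-1]],3))
# flange circle & rim circle, edges
c=(W[...,2]>.012)&(W[...,2]<.03)&(W[...,1]<W[217,262,1]+.07)
p=W[c&(W[...,0]>.3)&(W[...,0]<.8)];p=p[np.hypot(*(p[:,:2]-W[217,257,:2]).T)<.16]
h=cv2.convexHull((p[:,:2]*1000).astype(np.float32));print("rim",cv2.minEnclosingCircle(h))
E
```

```text
167 233 [0.535 0.192 0.087]
302 176 [ 0.634 -0.036  0.046]
314 237 [ 0.527 -0.057  0.033]
305 207 [ 0.581 -0.042  0.02 ]
275 303 [0.421 0.014 0.109]
262 250 [0.506 0.034 0.11 ]
320 216 [ 0.565 -0.069  0.019]
400 100 [ 0.781 -0.223  0.002]
top knob 302 [535.6 193.   55.7  15.   10.1] [0.08192864 0.08756796 0.09030334]
top tail 1309 [478.2  23.5 122.4  77.   14.6] 0.1100125995176944
top round 81 [634.7 -34.9  16.4  16.1   1.7] 0.044185135550973934
top sq 133 [534.3 -53.8  34.8  22.9  22.6] 0.030087322443802716
top ptr 1 [572.8 -17.9   0.    0.    0. ] 0.03700558430052192
scene knob 275 [537.8 193.3  56.1  13.5  11.8] [0.07924262 0.08736982 0.08935227]
scene tail 543 [486.6  24.4 133.6  46.6   0.6] 0.11051699451467391
scene round 114 [636.  -34.7  17.1  16.7 109.2] 0.043996872472684335
scene sq 118 [530.1 -55.5  21.5  20.   11.6] 0.03037922994137499
scene ptr 765 [-1499.8  -653.4  3143.7  3002.    152.7] 0.036280813817163526
255 255 273 [0.498 0.046 0.105] [0.497 0.017 0.108]
265 258 276 [0.482 0.041 0.108] [0.481 0.012 0.107]
275 260 278 [0.466 0.038 0.11 ] [0.465 0.009 0.111]
285 262 280 [0.449 0.035 0.105] [0.449 0.006 0.109]
295 265 283 [0.434 0.03  0.112] [0.433 0.001 0.108]
300 266 284 [0.426 0.028 0.11 ] [ 0.425 -0.     0.106]
rim ((563.5259399414062, 46.00197982788086), 124.7796401977539)
```

```bash
python3 - <<'E'
import cell;print([ (n,getattr(cell,n)) for n in dir(cell) if not n.startswith('_')])
from cell import *
from h import *
# tool shift to reach world pose, from measured pose
s=observe();yaw=s["tool_rot"][2];c,sn=np.cos(yaw),np.sin(yaw)
d=np.array([.5368,.193])-s["tool_pos"][:2]
print("shift tool x,y:",d@[c,sn],d@[sn,-c],"twist",yaw-np.radians(191))
W=cloud(dict(np.load("top0.npz")));m=(W[...,2]>.112)&(W[...,1]>-.1)&(W[...,1]<.25)&(W[...,0]>.4)&(W[...,0]<.75)
p=W[m];print(p.min(0),p.max(0))
E
```

```text
[('IKError', <class 'cell.IKError'>), ('grasp_offset', 0.0188), ('hand_in', <function connect.<locals>.done at 0x7f5e88e6b740>), ('observe', <function make.<locals>.<lambda> at 0x7f5e88ef8540>), ('read_camera', <function make.<locals>.drawn_camera at 0x7f5e88ef8040>)]
shift tool x,y: -0.4616848629114333 -0.18950777737277524 twist -0.474796978206657
[0.42282044 0.00042824 0.11200123] [0.68800153 0.09993095 0.13490241]
```

Request:
{"fn": "step_arm", "kwargs": {
  "plan": [
    [-1,-0.06,-0.025,0,-0.06],
    [-1,-0.115,-0.05,0,-0.12],
    [-1,-0.17,-0.075,0,-0.18],
    [-1,-0.23,-0.1,0,-0.24],
    [-1,-0.29,-0.12,0,-0.3],
    [-1,-0.35,-0.145,0,-0.36],
    [-1,-0.41,-0.17,0,-0.42],
    [-1,-0.462,-0.19,0,-0.475],
    [-1,-0.462,-0.19,0.03,-0.475],
    [-1,-0.462,-0.19,0.03,-0.475],
    [-1,-0.462,-0.19,0.03,-0.475],
    [-1,-0.462,-0.19,0.03,-0.475]
  ],
  "grip_force": 60
}}

```text
time: 1.6
tool_pos: [0.5371, 0.1936, 0.198]
tool_rot: [3.141, 0.002, -2.948]
contact_force: [-0.6, 0.4, 0.1]
opening: 0.0918
grip_force: 0.0
```

```bash
cat >> h.py <<'E'
from scipy.spatial.transform import Rotation as Ro
def wcloud(s,c):
    T=np.eye(4);T[:3,:3]=Ro.from_euler("xyz",s["tool_rot"]).as_matrix();T[:3,3]=s["tool_pos"]
    M=T@c["T_tool_cam"];R=M[:3,:3].T
    return cloud({**c,"R":R,"t":-R@M[:3,3]})
E
python3 - <<'E'
from cell import *
from h import *
s=observe();c=read_camera("wrist");print(s["tool_pos"],s["tool_rot"],s["qpos"])
cv2.imwrite("pics/w1.png",c["img"][:,:,::-1])
W=wcloud(s,c);m=(abs(W[...,0]-.536)<.045)&(abs(W[...,1]-.193)<.03)&(W[...,2]>.078)&(W[...,2]<.1)
print(m.sum(),rect(W[m]),np.median(W[m][:,2]))
E
```

```text
[0.5371471  0.19364069 0.19804111] [ 3.14144696e+00  2.06031440e-03 -2.94806262e+00] [ 2.11729553e-01  4.47950226e-01  1.44136079e+00  1.13981456e-04
  1.25021902e+00 -1.55263276e+00]
1076 [534.4 195.1  55.1  13.4  10.8] 0.08761141912807933
```

View pics/w1.png

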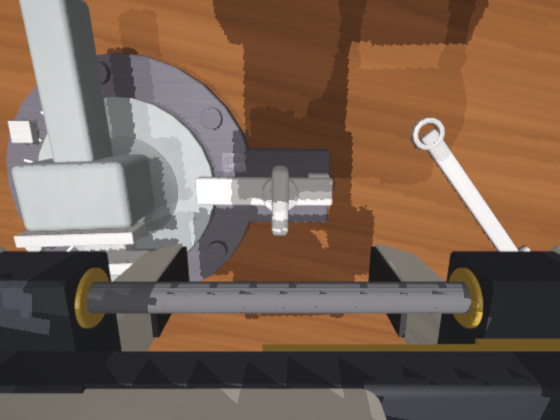

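The wrist view shows the T-bar upright at about (280,200), centred between the fingers and aligned. The wrist measurement is (0.535, 0.194), top at 0.088, yaw 10.8°, which agrees with the other two views. Next I'll descend and grip.

Request:
{"fn": "step_arm", "kwargs": {
  "plan": [
    [-1,0.001,0,0.04,0],
    [-1,0.001,0,0.08,0],
    [-1,0.001,0,0.11,0],
    [-1,0.001,0,0.125,0],
    [-1,0.001,0,0.135,0],
    [-1,0.001,0,0.135,0],
    [-0.3,0.001,0,0.135,0],
    [0.3,0.001,0,0.135,0],
    [1,0.001,0,0.135,0],
    [1,0.001,0,0.135,0],
    [1,0.001,0,0.135,0],
    [1,0.001,0,0.135,0],
    [1,0.001,0,0.135,0],
    [1,0.001,0,0.135,0]
  ],
  "grip_force": 60
}}

```text
time: 3.4
tool_pos: [0.5361, 0.1929, 0.0617]
tool_rot: [3.141, 0.0, -2.95]
contact_force: [-4.0, 17.6, 1.2]
opening: 0.0162
grip_force: 10.0
```

Request:
{"fn": "step_arm", "kwargs": {
  "plan": [
    [1,0,0.0005,0,0],
    [1,0,0.001,0,0],
    [1,0,0.001,0,0],
    [1,0,0.001,0,0]
  ],
  "grip_force": 60
}}

```text
time: 3.9
tool_pos: [0.5358, 0.1944, 0.0617]
tool_rot: [3.14, 0.0, -2.949]
contact_force: [-0.8, 5.7, -0.1]
opening: 0.0136
grip_force: 60.0
```

Firm grip. Now I'll loosen it, which means anticlockwise from above and so a negative twist.

Request:
{"fn": "step_arm", "kwargs": {
  "plan": [
    [1,0,0,0,-0.1],
    [1,0,0,0,-0.2],
    [1,0,0,0,-0.3],
    [1,0,0,0,-0.4],
    [1,0,0,0,-0.5],
    [1,0,0,0,-0.5]
  ]
}}

```text
time: 4.65
tool_pos: [0.5357, 0.1946, 0.0617]
tool_rot: [3.14, 0.001, -2.449]
contact_force: [-1.0, 7.8, -0.2]
opening: 0.0135
grip_force: 60.0
```

Request:
{"fn": "step_arm", "kwargs": {
  "plan": [
    [1,0,0,0,-0.1],
    [1,0,0,0,-0.2],
    [1,0,0,0,-0.3],
    [1,0,0,0,-0.4],
    [1,0,0,0,-0.5],
    [1,0,0,0,-0.5],
    [1,0,0,0,-0.5],
    [1,0,0,0,-0.5]
  ]
}}

```text
time: 5.65
tool_pos: [0.5354, 0.1947, 0.0617]
tool_rot: [3.14, 0.001, -1.949]
contact_force: [-2.1, 7.9, 0.7]
opening: 0.0136
grip_force: 60.0
```

Request:
{"fn": "step_arm", "kwargs": {
  "plan": [
    [0.6,0,0,0,0],
    [0.2,0,0,0,0],
    [-0.2,0,0,0,0],
    [-0.2,0,0,0,0],
    [-0.2,0,0,0,0],
    [-0.2,0,0,-0.04,0],
    [-0.2,0,0,-0.08,0],
    [-0.2,0,0,-0.13,0],
    [-0.2,0,0,-0.15,0],
    [-0.2,0,0,-0.15,0]
  ]
}}

```text
time: 6.9
tool_pos: [0.5367, 0.1937, 0.2133]
tool_rot: [-3.138, 0.002, -1.949]
contact_force: [0.5, -1.0, -0.3]
opening: 0.0551
grip_force: 0.0
```

```bash
python3 - <<'E'
from cell import *
from h import *
s=observe();c=read_camera("wrist");print(s["tool_pos"],s["tool_rot"],s["qpos"],s["contact_force"])
W=wcloud(s,c);m=(abs(W[...,0]-.536)<.045)&(abs(W[...,1]-.193)<.045)&(W[...,2]>.078)&(W[...,2]<.1)
print(m.sum(),rect(W[m]),np.median(W[m][:,2]))
yaw=s["tool_rot"][2];cc,sn=np.cos(yaw),np.sin(yaw)
d=np.array([.448,.0195])-s["tool_pos"][:2]
print("shift tool x,y:",d@[cc,sn],d@[sn,-cc],"twist",yaw-np.radians(193.7-360))
E
```

```text
[0.53669706 0.19373502 0.21332326] [-3.13848123e+00  2.10795457e-03 -1.94937958e+00] [ 2.12110700e-01  4.33884214e-01  1.42032302e+00  1.86584239e-05
  1.28362722e+00 -2.55090067e+00] [ 0.48913231 -1.04279135 -0.34891677]
980 [535.3 193.9  54.9  13.4  68.6] 0.08766073977779747
shift tool x,y: 0.19468012465274193 0.01801831278134932 twist 0.9531029651320051
```

Request:
{"fn": "step_arm", "kwargs": {
  "plan": [
    [-0.2,0.03,0.003,0,0.15],
    [-0.2,0.07,0.006,0,0.3],
    [-0.2,0.11,0.01,0,0.45],
    [-0.2,0.15,0.014,0,0.6],
    [-0.2,0.18,0.017,0,0.75],
    [-0.2,0.195,0.018,0,0.9],
    [-0.2,0.195,0.018,0,0.953],
    [-0.2,0.195,0.018,0.02,0.953],
    [-0.2,0.195,0.018,0.02,0.953]
  ]
}}

```text
time: 8.07
tool_pos: [0.4454, 0.0192, 0.1894]
tool_rot: [3.139, -0.005, -2.903]
contact_force: [0.1, -0.3, -0.6]
opening: 0.0552
grip_force: 0.0
```

```bash
python3 - <<'E'
from cell import *
from h import *
s=observe();c=read_camera("wrist");print(s["tool_pos"],s["tool_rot"],s["qpos"][5])
cv2.imwrite("pics/w2.png",c["img"][:,:,::-1])
W=wcloud(s,c);m=(abs(W[...,0]-.45)<.045)&(abs(W[...,1]-.02)<.045)&(W[...,2]>.102)&(W[...,2]<.118)
p=W[m];print(m.sum(),rect(p),np.median(p[:,2]))
E
```

```text
[0.44539386 0.01918923 0.18940369] [ 3.13944744 -0.00530994 -2.90254848] -1.939110522461747
4085 [456.3  23.   80.4  30.1  12.8] 0.10994192983130187
```

View pics/w2.png

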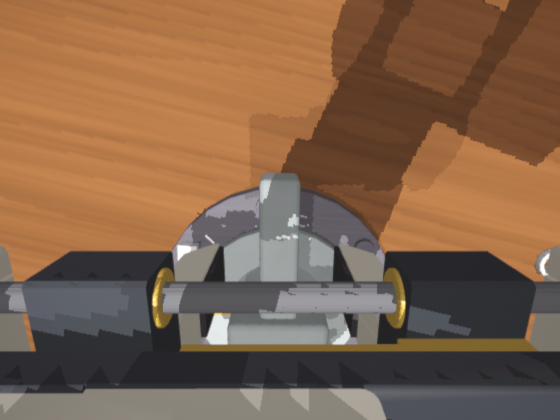

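The wrist view shows the tail beam between the open fingers at about (280,220), aligned. The measured yaw is 12.8°, width 30 mm, top 110 mm. I'll descend and grip.

Request:
{"fn": "step_arm", "kwargs": {
  "plan": [
    [-0.2,0,0.001,0.04,0],
    [-0.2,0,0.001,0.08,0],
    [-0.2,0,0.001,0.1,0],
    [-0.2,0,0.001,0.111,0],
    [-0.2,0,0.001,0.111,0],
    [0.2,0,0.001,0.111,0],
    [1,0,0.001,0.111,0],
    [1,0,0.001,0.111,0],
    [1,0,0.001,0.111,0],
    [1,0,0.001,0.111,0]
  ],
  "grip_force": 25
}}

```text
time: 9.38
tool_pos: [0.4472, 0.02, 0.0812]
tool_rot: [-3.141, 0.001, -2.903]
contact_force: [-0.2, 0.4, 6.0]
opening: 0.0296
grip_force: 25.0
```

```bash
python3 - <<'E'
from cell import *
from h import *
s=observe();p=s["tool_pos"][:2];yaw=s["tool_rot"][2];print(s["tool_pos"],yaw,s["opening"],s["grip_force"],s["contact_force"])
O=np.array([.5635,.0475]);R=np.array([.6353,-.0348])
a=np.arctan2(*(R-O)[::-1])+np.pi/2;tail=yaw+np.pi
print("stud r",np.hypot(*(R-O)),"target tail",np.degrees(a),"now",np.degrees(tail), "from O-p",np.degrees(np.arctan2(*(O-p)[::-1])),"r",np.hypot(*(O-p)))
D=a-np.radians(13.3)
c,sn=np.cos(yaw),np.sin(yaw)
for k in range(1,9):
    t=D*k/8;q=O+np.array([[np.cos(t),-np.sin(t)],[np.sin(t),np.cos(t)]])@(p-O)-p
    print(k,np.round([q@[c,sn],q@[sn,-c],-t],4))
E
```

```text
[0.44723938 0.02002003 0.08123593] -2.902709722824937 0.029586237633480984 24.97658997774124 [-0.22420719  0.37718262  6.00914632]
stud r 0.10921780990296406 target tail 41.1020295967515 now 13.686983730542106 from O-p 13.298658540265176 r 0.1194641364388387
1 [-0.0002 -0.0072 -0.0607]
2 [-0.0008 -0.0145 -0.1213]
3 [-0.0018 -0.0216 -0.182 ]
4 [-0.0033 -0.0287 -0.2426]
5 [-0.0052 -0.0357 -0.3033]
6 [-0.0075 -0.0426 -0.3639]
7 [-0.0103 -0.0493 -0.4246]
8 [-0.0134 -0.0558 -0.4852]
```

Request:
{"fn": "step_arm", "kwargs": {
  "plan": [
    [1,-0.0002,-0.0072,0,-0.061],
    [1,-0.0008,-0.0145,0,-0.121],
    [1,-0.0018,-0.0216,0,-0.182],
    [1,-0.0033,-0.0287,0,-0.243],
    [1,-0.0052,-0.0357,0,-0.303],
    [1,-0.0075,-0.0426,0,-0.364],
    [1,-0.0103,-0.0493,0,-0.425],
    [1,-0.0134,-0.0558,0,-0.485],
    [1,-0.0134,-0.0558,0,-0.485],
    [1,-0.0134,-0.0558,0,-0.485],
    [1,-0.0134,-0.0558,0,-0.485]
  ]
}}

```text
time: 10.75
tool_pos: [0.4736, -0.0315, 0.0812]
tool_rot: [-3.14, 0.0, -2.417]
contact_force: [-0.4, -2.1, 5.2]
opening: 0.0298
grip_force: 24.9
```

```bash
python3 - <<'E'
from cell import *
from h import *
s=observe();print(s["tool_pos"],s["tool_rot"],s["opening"],s["contact_force"],s["torque"],s["qpos"])
c=read_camera("top");cv2.imwrite("pics/t3.png",c["img"][:,:,::-1])
E
```

```text
[ 0.47360007 -0.0314619   0.08122977] [-3.14019061e+00  3.53566228e-04 -2.41702773e+00] 0.029847873230609934 [-0.4198821  -2.09466707  5.16933801] [-0.07558794  0.27898976  0.11697228] [-2.27643520e-01  4.30836921e-01  1.85319280e+00 -6.94988799e-04
  8.56215783e-01 -2.52254945e+00]
```

View pics/t3.png

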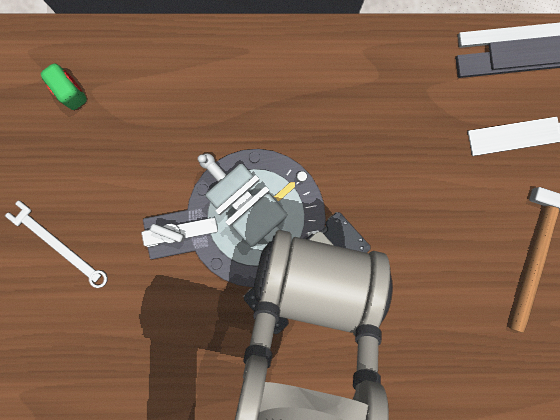

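The top view shows the pointer tip at (292,184) aimed straight at the round stud at (302,176). I'll release, rise and check clearance around the knob.

Request:
{"fn": "step_arm", "kwargs": {
  "plan": [
    [0.5,0,0,0,0],
    [-0.2,0,0,0,0],
    [-0.2,0,0,0,0],
    [-0.2,0,0,0,0],
    [-0.2,0,0,-0.04,0],
    [-0.2,0,0,-0.09,0],
    [-0.2,0,0,-0.13,0],
    [-0.2,0,0,-0.13,0]
  ]
}}

```text
time: 11.8
tool_pos: [0.4747, -0.0313, 0.2136]
tool_rot: [-3.136, 0.004, -2.417]
contact_force: [0.5, 0.5, -0.6]
opening: 0.0551
grip_force: 0.0
```

```bash
python3 - <<'E'
from cell import *
from h import *
s=observe();print(s["tool_pos"],s["tool_rot"])
t=read_camera("top");sc=read_camera("scene")
yaw=s["tool_rot"][2];cc,sn=np.cos(yaw),np.sin(yaw)
d=np.array([.5355,.1935])-s["tool_pos"][:2]
print("shift tool x,y:",d@[cc,sn],d@[sn,-cc],"twist",yaw-np.radians(68.6-180))
for n,W in(("top",cloud(t)),("scene",cloud(sc))):
    p=W.reshape(-1,3);K=p[:,:2]-[.5355,.1935]
    for a in (68.6,30,11):
        r=np.radians(a);x=K@[np.cos(r),np.sin(r)];y=K@[np.sin(r),-np.cos(r)]
        m=(abs(x)<.042)&(abs(y)<.1)&(p[:,2]>.1)&(p[:,2]<.16)
        print(n,a,m.sum(), (p[m].max(0),np.percentile(p[m][:,2],[50,95])) if m.sum() else "")
    m=(abs(K[:,0])<.045)&(abs(K[:,1])<.045)&(p[:,2]>.078)&(p[:,2]<.1);print("knob",rect(p[m]))
    m=(abs(p[:,0]-.6)<.06)&(abs(p[:,1]-.07)<.07)&(p[:,2]>.1)&(p[:,2]<.2);print("vise top",np.percentile(p[m][:,2],[50,90,99]))
E
```

```text
[ 0.47474202 -0.03128388  0.21357647] [-3.13631023  0.00388562 -2.4171895 ]
shift tool x,y: -0.19446306961856122 0.128075921637732 twist -0.47289271185405224
top 68.6 0 
top 30 161 (array([0.60274428, 0.1237965 , 0.12930542]), array([0.11956667, 0.1277327 ]))
top 11 158 (array([0.59536502, 0.12222556, 0.12930542]), array([0.11955651, 0.1277123 ]))
knob [535.5 193.4  55.5  14.   68.6]
vise top [0.12015627 0.12658956 0.13026811]
scene 68.6 17 (array([0.60198669, 0.12623791, 0.11776781]), array([0.10829065, 0.11718126]))
scene 30 176 (array([0.60495122, 0.12623791, 0.12752665]), array([0.11924972, 0.12681218]))
scene 11 113 (array([0.59491152, 0.12262511, 0.12747654]), array([0.12000015, 0.12683178]))
knob [537.  193.7  56.   15.9  68.4]
vise top [0.11961776 0.12646884 0.12975311]
```

Request:
{"fn": "step_arm", "kwargs": {
  "plan": [
    [-0.2,-0.04,0.025,0,-0.1],
    [-0.2,-0.08,0.05,0,-0.2],
    [-0.2,-0.12,0.078,0,-0.3],
    [-0.2,-0.16,0.105,0,-0.4],
    [-0.2,-0.1945,0.128,0,-0.473],
    [-0.2,-0.1945,0.128,0,-0.473],
    [-0.2,-0.1945,0.128,0,-0.473],
    [-0.2,-0.1945,0.128,0.04,-0.473],
    [-0.2,-0.1945,0.128,0.08,-0.473],
    [-0.2,-0.1945,0.128,0.08,-0.473]
  ],
  "grip_force": 60
}}

```text
time: 13.15
tool_pos: [0.5317, 0.1919, 0.1278]
tool_rot: [3.135, -0.004, -1.946]
contact_force: [0.2, -0.1, 0.6]
opening: 0.0548
grip_force: 0.0
```

```bash
python3 - <<'E'
from cell import *
from h import *
s=observe();print(s["tool_pos"],s["tool_rot"],s["contact_force"])
yaw=s["tool_rot"][2];cc,sn=np.cos(yaw),np.sin(yaw)
d=np.array([.5355,.1940])-s["tool_pos"][:2]
print("shift tool x,y:",d@[cc,sn],d@[sn,-cc],"twist",yaw-np.radians(68.6-180))
E
```

```text
[0.5317282  0.19192992 0.12784945] [ 3.13536907 -0.00431496 -1.94643537] [ 0.17929456 -0.14875463  0.56350458]
shift tool x,y: -0.0033094861407488192 -0.0027493574212500917 twist -0.0021385818366108644
```

Request:
{"fn": "step_arm", "kwargs": {
  "plan": [
    [-0.2,0,0,0,0],
    [-0.2,0,0,0,0],
    [-0.2,0,0,0,0]
  ]
}}

```text
time: 13.52
tool_pos: [0.5346, 0.1938, 0.132]
tool_rot: [-3.14, 0.001, -1.945]
contact_force: [0.2, 0.3, 0.3]
opening: 0.0552
grip_force: 0.0
```

Settled at (0.5346, 0.1938). I'll descend 64 mm and grip.

Request:
{"fn": "step_arm", "kwargs": {
  "plan": [
    [-0.2,0,0,0.03,0],
    [-0.2,0,0,0.05,0],
    [-0.2,0,0,0.064,0],
    [-0.2,0,0,0.064,0],
    [0.2,0,0,0.064,0],
    [0.5,0,0,0.064,0],
    [1,0,0,0.064,0],
    [1,0,0,0.064,0],
    [1,0,0,0.064,0],
    [1,0,0,0.064,0],
    [1,0,0,0.064,0]
  ],
  "grip_force": 60
}}

```text
time: 14.9
tool_pos: [0.5348, 0.1935, 0.067]
tool_rot: [-3.14, 0.001, -1.945]
contact_force: [5.0, -2.3, -0.4]
opening: 0.0135
grip_force: 60.0
```

Now I'll tighten it by 1.0 rad plus a little.

Request:
{"fn": "step_arm", "kwargs": {
  "plan": [
    [1,0,0,0,0.1],
    [1,0,0,0,0.2],
    [1,0,0,0,0.3],
    [1,0,0,0,0.4],
    [1,0,0,0,0.5],
    [1,0,0,0,0.6],
    [1,0,0,0,0.7],
    [1,0,0,0,0.8],
    [1,0,0,0,0.9],
    [1,0,0,0,0.9],
    [1,0,0,0,0.9]
  ]
}}

```text
time: 16.27
tool_pos: [0.5343, 0.194, 0.0669]
tool_rot: [3.141, 0.001, -2.843]
contact_force: [4.2, 0.8, 1.6]
opening: 0.0135
grip_force: 60.0
```

```bash
python3 - <<'E'
from cell import *
s=observe();print(s["tool_pos"],s["tool_rot"],s["contact_force"],s["torque"],s["opening"])
E
```

```text
[0.53432998 0.194042   0.0669362 ] [ 3.14121006e+00  1.00367510e-03 -2.84272933e+00] [4.18228691 0.77769237 1.62749148] [ 0.20463697 -0.5547874   0.02772176] 0.013528642193695685
```

Request:
{"fn": "step_arm", "kwargs": {
  "plan": [
    [1,0,0,0,0.05],
    [1,0,0,0,0.1],
    [1,0,0,0,0.13],
    [1,0,0,0,0.15],
    [1,0,0,0,0.15],
    [1,0,0,0,0.15]
  ]
}}

```text
time: 17.02
tool_pos: [0.5343, 0.1941, 0.0669]
tool_rot: [3.141, 0.001, -2.993]
contact_force: [4.4, 3.9, 0.7]
opening: 0.0136
grip_force: 61.0
```

Request:
{"fn": "step_arm", "kwargs": {
  "plan": [
    [0.6,0,0,0,0],
    [0.2,0,0,0,0],
    [-0.2,0,0,0,0],
    [-0.2,0,0,0,0],
    [-0.2,0,0,0,0],
    [-0.2,0,0,-0.04,0],
    [-0.2,0,0,-0.08,0],
    [-0.2,0,0,-0.13,0],
    [-0.2,0,0,-0.15,0],
    [-0.2,0,0,-0.15,0],
    [-0.2,0,0,-0.15,0],
    [-0.2,0,0,-0.15,0]
  ]
}}

```text
time: 18.52
tool_pos: [0.5334, 0.1936, 0.2152]
tool_rot: [-3.141, -0.003, -2.994]
contact_force: [0.4, -0.3, -0.5]
opening: 0.055
grip_force: 0.0
```

```bash
python3 - <<'E'
from cell import *
from h import *
s=observe();c=read_camera("wrist");print(s["tool_pos"],s["tool_rot"],s["contact_force"])
W=wcloud(s,c);m=(abs(W[...,0]-.536)<.045)&(abs(W[...,1]-.193)<.045)&(W[...,2]>.078)&(W[...,2]<.1)
print("knob",rect(W[m]))
c=read_camera("top");W=cloud(c);m=(abs(W[...,0]-.465)<.05)&(abs(W[...,1]+.03)<.05)&(W[...,2]>.1)&(W[...,2]<.116);print("tail",m.sum(),rect(W[m]))
cv2.imwrite("pics/t4.png",c["img"][:,:,::-1])
E
```

```text
[0.53336827 0.19357334 0.21517577] [-3.14149376e+00 -2.81554631e-03 -2.99444572e+00] [ 0.44226091 -0.25762333 -0.51165149]
knob [534.3 194.7  54.6  14.   10.7]
tail 975 [486.7 -21.1  94.4  30.   41.3]
```

View pics/t4.png

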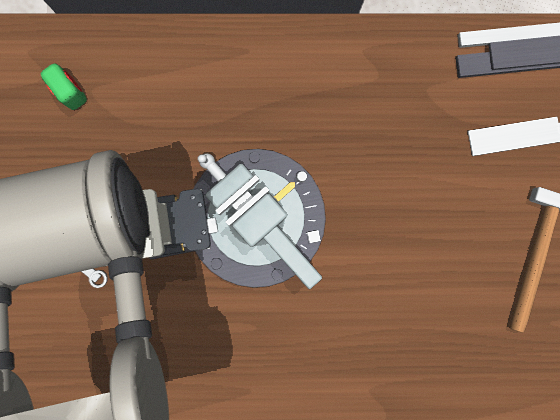

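The knob is back at 10.7° (it started at 10.8°) and the tail is at 41.3° (target 41.1°). The top view shows the pointer tip at (292,184) still aimed at the round stud at (302,176). The gripper is clear of everything.

```bash
python3 -c "
from cell import *
print(hand_in())"
```

```text
the job is handed in; nothing more can be done
None
```

The job is handed in: I loosened the clamp nut about 1.0 rad, swung the vise until its pointer stood at the round stud, tightened the nut back to its measured start angle and lifted the gripper clear, at about 18.5 s; the hand-in gave no verdict.

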